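# Set the round sample at its measuring position

## Task

Two gauge stations stand on the bench, each with a sprung sample slide. On the station that holds the round sample, push the slide's thumb tab all the way in to its far stop with the fingertips, then let go, so that the spring brings the slide back until the stop pin catches it at the middle position. Only push: do not touch or lift the samples, and leave the other slide and everything else on the bench where they are.

Things in the scene. Friction and masses are not known exactly. Their poses are not given: they have to be found in the camera images.
- station_round: fixed gauge station whose slide holds the round sample: base 300 x 124 x 12 mm, two side rails (tops 32 mm high). Origin on the table under its centre; x = the way its slide is pushed in (roughly away from the robot), z up. At mid length on its +y side the stop pin: a plunger with black knob, 110 mm from the centre line, 36 mm high. At the far end a 100 mm post, its arm (top 94 mm) reaching back to x = 47 mm.
- slide_round (a joint): travel of that slide in m: 0 fully out (start), 0.035 held by the stop pin (middle position), 0.060 far stop. A spring drives it back to 0: about 4 N at 0, 8 N at the far stop, 2 to 4 N more while moving. The pin is one-way: it rides over the slide's tooth on the way in, drops behind it past 0.036 and then stops the returning slide at 0.035; let go earlier, it returns to 0.
- round_tab (a point): centre of the near face (to push on, towards the robot) of that slide's upright black thumb tab; moves with the slide. Tab 50 mm wide, 12 mm thick, top 68 mm and foot 26 mm above the table; this point 50 mm above it. Axes as the station's: push along +x. At the start it lies 126 mm behind the station's origin; behind it are only the 12 mm base plate (24 mm long) and rails.
- round_pocket (a point): centre of the floor of the 5 mm deep pocket that holds the sample in that slide, 146 mm ahead of the tab's near face, 21 mm above the table; moves with the slide.
- sample_round: white ceramic disc, 56 mm across, 7 mm thick, lying loose in its slide's pocket and standing 2 mm proud of it; origin under its centre.
- station_square: fixed gauge station whose slide holds the square sample: base 300 x 124 x 12 mm, two side rails (tops 32 mm high). Origin on the table under its centre; x = the way its slide is pushed in (roughly away from the robot), z up. At mid length on its +y side the stop pin: a plunger with black knob, 110 mm from the centre line, 36 mm high. At the far end a 100 mm post, its arm (top 94 mm) reaching back to x = 47 mm.
- slide_square (a joint): travel of that slide in m: 0 fully out (start), 0.035 held by the stop pin (middle position), 0.060 far stop. A spring drives it back to 0: about 4 N at 0, 8 N at the far stop, 2 to 4 N more while moving. The pin is one-way: it rides over the slide's tooth on the way in, drops behind it past 0.036 and then stops the returning slide at 0.035; let go earlier, it returns to 0.
- square_tab (a point): centre of the near face (to push on, towards the robot) of that slide's upright black thumb tab; moves with the slide. Tab 50 mm wide, 12 mm thick, top 68 mm and foot 26 mm above the table; this point 50 mm above it. Axes as the station's: push along +x. At the start it lies 126 mm behind the station's origin; behind it are only the 12 mm base plate (24 mm long) and rails.
- square_pocket (a point): centre of the floor of the 5 mm deep pocket that holds the sample in that slide, 146 mm ahead of the tab's near face, 21 mm above the table; moves with the slide.
- sample_square: white ceramic square plate, 50 x 50 x 7 mm, lying loose in its slide's pocket and standing 2 mm proud of it; origin under its centre.
- notebook: open paper notebook 150 x 210 x 12 mm lying flat; origin under its centre. Bystander.
- pen: dark pen 130 mm long, 10 mm thick, lying on the notebook; origin under its middle. Bystander.
- weight: steel knobbed calibration weight, 32 mm across, 54 mm tall, standing between the stations; origin under its centre. Bystander.
- jar: small glass jar, 44 mm across, 55 mm tall, standing between the stations; origin under its centre. Bystander.
- wash_bottle: white plastic bottle, 64 mm across, 150 mm tall, right of the stations; origin under its centre. Bystander.
- loupe: standing magnifier, 52 mm across, 46 mm tall; origin under its centre. Bystander.
- dish: closed clear flat dish, 90 mm across, 16 mm tall; origin under its centre. Bystander.
There are look-alikes about, which are no part of the job. Leave any brown look-alike of the sample_round alone.

How it is judged:
On the way, in this order (a step that is already met when the one before it is completed fails the run):
1. the round sample's slide is pushed in to its far stop (joint beyond 54 of 60 mm) (value of joint slide_round above 0.054 m), for 0.05 s.
2. let go, it has come back and is held by the stop pin at the middle position (value of joint slide_round between 0.031 and 0.039 m and contact force between the fingers and slide_round below 0.2 N), for 0.2 s.
At the end, for the whole second after the job is handed in: The round sample's slide rests on its stop pin at 35 mm (31 to 39 mm) of its travel, at rest and let go; the other slide is still fully out (below 6 mm); both samples lie flat in their pockets (within 6 mm) (value of joint slide_round between 0.031 and 0.039 m and velocity of joint slide_round between -0.01 and 0.01 m/s and value of joint slide_square below 0.006 m and distance between sample_round and round_pocket below 0.006 m and angle between each of sample_round, sample_square's own z axis and vertical below 0.1 rad and distance between sample_square and square_pocket below 0.006 m); the robot touches nothing.
It fails at once if the other slide is pushed in (more than 10 mm) (value of joint slide_square above 0.01 m).
It fails at once if a sample is touched by the robot (contact force between any of the fingers, the arm and sample_round above 0.5 N or contact force between any of the fingers, the arm and sample_square above 0.5 N).
It fails at once if a sample is lifted or comes out of its pocket (distance between sample_round and round_pocket above 0.01 m or distance between sample_square and square_pocket above 0.01 m).
It fails at once if something else on the bench is moved by more than 20 mm, lifted or knocked over (distance of any of notebook, pen, weight, jar, wash_bottle, loupe, dish from where it was at the start of the episode above 0.02 m or angle between any of notebook, pen, weight, jar, wash_bottle, loupe, dish's own z axis and vertical above 0.5 rad).
It also fails if it takes over 32 s, if anything falls off the work surface, if the arm or the gripper's body presses on something with over 40 N, if the wrist force passes 120 N, or if a joint passes its speed limit or range.

## Robot

A 6-joint arm with a two-finger parallel gripper is mounted at the origin on the work surface. World frame = base frame: x ahead of the robot, y to its left, z up, the work surface at z = 0. Lengths are in m, angles in rad, forces in N, time in s.
With the tool pointing down it reaches from about 0.25 to 0.775 m from the base axis. Payload 8.9 kg.
Tool frame: the origin (TCP) lies at the very end of the fingers, on their centre line; the grasp point (between the pads) lies 19 mm behind it; z points along the fingers, y is the direction in which the jaws open and shut (so a half turn about z gives the same grasp; the last joint's range is limited). The gripper opens to 85 mm and grips with 20 to 120 N. Pads are 22 mm wide; open, the fingers measure 114 mm over their backs; the gripper's body (76 mm by 85 mm) begins 54 mm behind the grasp point. The pads swing forward as they close: fully open they stand 13 mm farther back than shut.
Start: joints at [-1.315, 0.291, -0.153, 1.127, 0, 1.431], TCP at [0.202, -0.485, 0.231] pointing down, gripper open.
Joint ranges: [-2.52, 2.52], [-0.91, 1.74], [-1.3, 1.37], [-1.96, 2.02], [-1.52, 1.47], [-3.14, 3.14]. Speed limits (rad/s): [2.22, 2.22, 2.79, 3.14, 3.14, 3.14].

## Interface

Orientations are given as [roll, pitch, yaw] about the fixed x, y, z axes, in that order (R = Rz(yaw) Ry(pitch) Rx(roll)).
In Python, from cell import sense, imaging, ticket gives the robot as it stands.
- The arm moves only by the tool jog_arm, never from a script. Its argument "steps" is a list of rows, each an object of numbers: "tx", "ty", "tz": the shift along the tool's x, y, z in cm; "wx", "wy", "wz": the turn, a rotation vector about the tool's x, y, z in degrees; "jaw": the closure in counts, from 0 (fully open) to 255 (shut). A call has 1 to 10 rows; each row shifts and turns the commanded pose from where the row before left it, along the tool's axes as they then stand; what a row does not reach is not made up. A row lasts 1/12 s, in which the tool goes at most 41.7 mm and 7.16 degrees, less where a joint would pass 70% of its speed; a pose out of reach is approached as far as the arm can. A call is refused whole if a number of a shift passes 4.17 or a number of a turn 7.16, either way. A call with a gripper value outside its range is refused whole. The fingers move at their own pace and stop on an object; "grip_force" is the grip in N (left out, the last holds). Time passes only in rows, so rows that do not move let the fingers close. It gives the time, the measured TCP pose, the force and the opening at its end, in the units of the state.
- sense(): the state, without advancing time (a new reading comes with each control period).
- imaging.grab_frame(name): name is "scene" or "top"; returns the picture (384x512x3 uint8, blue, green, red); there is no depth.
- imaging.camera_info(name): a dict with "fx", "fy", "cx", "cy" (pixels), "dist" ([k1, k2, p1, p2, k3] as OpenCV has them; the pictures are not rectified), "world_from_camera" (4x4, takes a point from camera to world coordinates). Camera axes: x right, y up, looking along -z (the intrinsics and any distortion apply to the point x, -y, -z); pixel columns grow to the right and rows downward; lengths in m; the calibration is good to about 2 mm. A picture is of the moment at which its call begins. camera_info takes no time and is no camera call.
- ticket.sign_off(): hands the job in, once; it reports no verdict.
The state is a dict: "time_s": time; "qpos": joint angles; "dq": joint speeds; "joint_torque": joint torques, N m; "tool_pos": TCP position; "eef_rot": TCP orientation; "ft_force": force on the tool from outside, world axes, zero at the start; "ft_torque": the same for the moment, N m; "finger_gap": finger opening in m.
Only numpy, scipy, OpenCV 4.12 (cv2) and the standard library are available. Lean on these libraries where they do the work, as an engineer would, in place of code of your own. Each camera call takes 0.05 s, during which the arm holds its last target. There are 200 camera calls.

## Working session

There is one attempt and no reset: what is moved stays moved. The work goes in short steps, Python scripts to look and compute and a tool call to move; the robot and the scene stay as the last step left them, time stands still between calls to the robot, and variables do not carry over. Pictures are saved under pics/ and viewed, about 8 in all and at most 12, crops included, and the job is handed in when it is done.

Besides the shell and the picture viewer there is one more tool, called after "Request:" as name(argument=value, ...) on one line, values as JSON. jog_arm: Moves the arm, as the interface text tells. Its arguments: {"type":"object","properties":{"steps":{"type":"array","items":{"type":"object","properties":{"tx":{"type":"number"},"ty":{"type":"number"},"tz":{"type":"number"},"wx":{"type":"number"},"wy":{"type":"number"},"wz":{"type":"number"},"jaw":{"type":"number"}}}},"grip_force":{"type":"number"}},"required":["steps"]}

```bash
mkdir -p pics; ls
python3 - <<'E'
from cell import sense, imaging
import cv2
for n in("scene","top"):
    i=imaging.grab_frame(n); cv2.imwrite(f"pics/{n}0.png",i); print(n,imaging.camera_info(n))
s=sense();print({k:s[k] for k in("time_s","tool_pos","eef_rot","finger_gap","ft_force")})
E
```

```text
pics
scene {'fx': 474.7519736790251, 'fy': 474.7519736790251, 'cx': 252.24050642461708, 'cy': 195.65990842196345, 'dist': array([0.01612884, 0.        , 0.        , 0.        , 0.        ]), 'world_from_camera': array([[-0.1767806 , -0.78152424,  0.59830467,  1.32508428],
       [ 0.98416967, -0.13257789,  0.11761444,  0.12948684],
       [-0.01259656,  0.60962526,  0.79258966,  1.15975369],
       [ 0.        ,  0.        ,  0.        ,  1.        ]])}
top {'fx': 363.7308104538049, 'fy': 363.7308104538049, 'cx': 254.93038990762278, 'cy': 193.82527083545264, 'dist': array([-0.09607466,  0.        ,  0.        ,  0.        ,  0.        ]), 'world_from_camera': array([[ 0.00821728,  0.98892204, -0.1482082 ,  0.30208222],
       [-0.99992959,  0.00685736, -0.0096844 , -0.03811495],
       [-0.0085608 ,  0.14827735,  0.98890876,  1.41952875],
       [ 0.        ,  0.        ,  0.        ,  1.        ]])}
{'time_s': 0.1, 'tool_pos': array([ 0.20183254, -0.48424837,  0.23081954]), 'eef_rot': array([-3.14048538e+00, -1.65643953e-04,  3.94793763e-01]), 'finger_gap': 0.08552945542663858, 'ft_force': array([-0.21779298,  0.04069868, -0.37678916])}
```

View pics/top0.png

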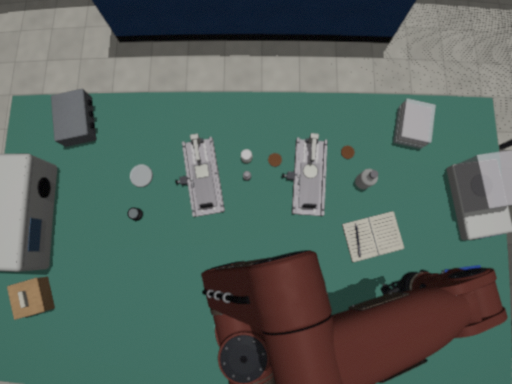

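View pics/scene0.png

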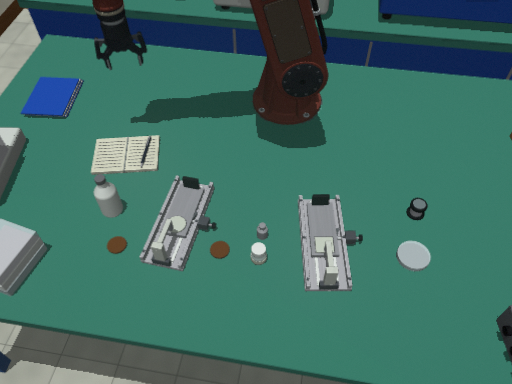

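The top view shows the round sample at (310,172) and its tab at (309,206). In the scene view they are at (178,225) and (191,183). The square station is the left one in the top view.

```bash
cat > h.py <<'E'
import numpy as np, cv2
from cell import imaging
def ray(n,uv):
    c=imaging.camera_info(n);K=np.array([[c['fx'],0,c['cx']],[0,c['fy'],c['cy']],[0,0,1]])
    p=cv2.undistortPoints(np.array([[uv]],float),K,c['dist'])[0,0]
    T=c['world_from_camera'];return T[:3,3],T[:3,:3]@np.array([p[0],-p[1],-1])
def plane(n,uv,z):
    o,d=ray(n,uv);return o+d*(z-o[2])/d[2]
def two(a,b):
    o1,d1=ray('top',a);o2,d2=ray('scene',b)
    s=np.linalg.lstsq(np.c_[d1,-d2],o2-o1,rcond=None)[0]
    p,q=o1+d1*s[0],o2+d2*s[1];return (p+q)/2,np.linalg.norm(p-q)
E
python3 - <<'E'
from h import *
def blob(n,box,mask,name):
    x0,y0,x1,y1=box;im=cv2.imread(f'pics/{n}0.png')[y0:y1,x0:x1]
    m=mask(im.astype(int)).astype(np.uint8)
    N,l,st,ce=cv2.connectedComponentsWithStats(m)
    for i in range(1,N):
        if st[i,4]>12:
            r=cv2.minAreaRect(np.argwhere(l==i)[:,::-1].astype(np.float32))
            print(n,name,ce[i]+[x0,y0],st[i]+[x0,y0,0,0,0],np.round(r[1],1))
dark=lambda i:i.max(2)<50
blob('top',(290,195,330,218),dark,'tab')
blob('scene',(175,170,210,195),dark,'tab')
for n,b in(('top',(280,130,340,220)),('scene',(140,165,222,275))):
    x0,y0,x1,y1=b
    blob(n,b,lambda i:(i.min(2)>90),'station')
    blob(n,b,lambda i:(i.min(2)>150)&(i[...,2]>i[...,0]+8),'disc')
a=cv2.imread('pics/top0.png')[130:225,270:345];b=cv2.imread('pics/scene0.png')[165:275,140:225]
f=lambda i:cv2.resize(i,(395,590),interpolation=cv2.INTER_CUBIC)
cv2.imwrite('pics/crop.png',np.hstack([f(a),f(b)]))
E
```

```text
top tab [308.8125 205.9375] [303 205  12   3  32] [ 2. 11.]
scene tab [190.34965035 182.51048951] [183 177  16  12 143] [16.7  9.2]
top station [309.8963644  175.91099039] [ 292  132   36   84 2393] [33. 83.]
scene station [147.95238095 167.5047619 ] [140 165  18   7 105] [ 6. 17.]
scene station [176.17647059 177.11764706] [174 175   5   5  17] [3.1 4.5]
scene station [176.06229181 223.54996669] [ 140  180   73   91 3002] [45.3 98. ]
scene disc [148.65 166.55] [140 165  17   4  60] [ 3. 16.]
```

View pics/crop.png

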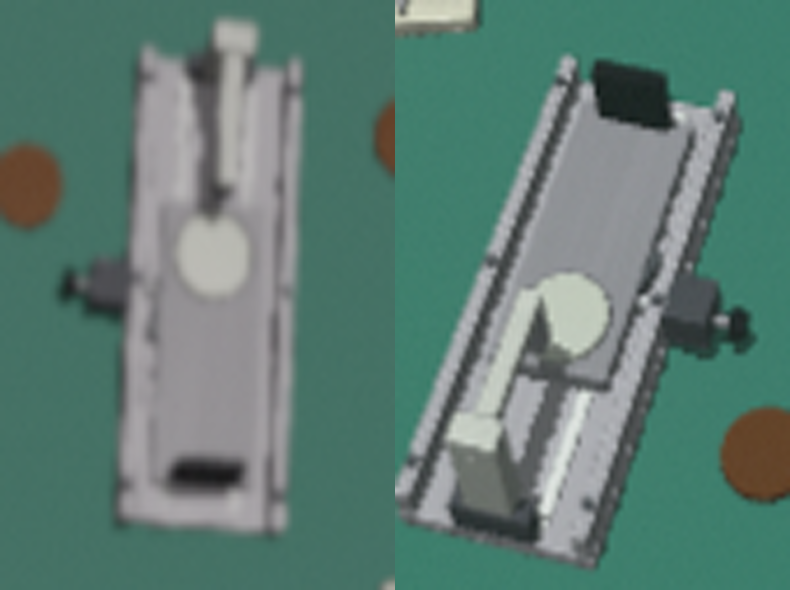

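The crop shows the round disc in the top view at crop (213,256). The black tab is at crop x 168–243, y 458–490. The scene half shows the tab's far face with its top edge at crop (200,62)–(273,75).

Run:
```python
from h import *
T=lambda x,y:(270+x/5.267-.5,130+y/6.21-.5)
S=lambda x,y:(140+x/4.647-.5,165+y/5.364-.5)
d=plane('top',T(213,256),.028); d2=plane('scene',S(570-395,314),.028)
t=plane('top',T(207,472),.065)
print('disc',d,d2,'tab',t,'dist',np.linalg.norm((d-t)[:2]),'yaw',np.degrees(np.arctan2(*(d-t)[1::-1])))
print('tab top edge scene',plane('scene',S(237-395+395,68),.068))
# base corners (rail tops near/far ends)
c=[plane('top',T(*p),.032) for p in((122,490),(288,497),(147,78),(297,92))]
for p in c:print(p)
c=[plane('top',T(*p),.012) for p in((118,524),(285,533))]; print('near corners',c)
print('rail dirs',[np.degrees(np.arctan2(*(b-a)[1::-1])) for a,b in((T and plane('top',T(118,524),.03),plane('top',T(143,50),.03)),(plane('top',T(285,533),.03),plane('top',T(297,62),.03)))])
print('tab ends',plane('top',T(168,475),.066),plane('top',T(243,469),.066))
```

```text
disc [ 0.60347749 -0.23887903  0.028     ] [ 0.60509631 -0.23447088  0.028     ] tab [ 0.46218066 -0.22729716  0.065     ] dist 0.14177070684479223 yaw -4.685963287694994
tab top edge scene [ 0.46312457 -0.2272911   0.068     ]
[ 0.45449061 -0.16971986  0.032     ]
[ 0.45088172 -0.29098291  0.032     ]
[ 0.71798522 -0.19065492  0.032     ]
[ 0.70988471 -0.3034197   0.032     ]
near corners [array([ 0.43529251, -0.1685318 ,  0.012     ]), array([ 0.43036221, -0.29199015,  0.012     ])]
rail dirs [np.float64(-4.0000370998414), np.float64(-2.956481731331147)]
tab ends [ 0.46006394 -0.19931959  0.066     ] [ 0.46404659 -0.25290025  0.066     ]
```

Cross-checks agree: disc-to-tab distance is 142 mm against the expected 140. The rails and the disc line both give a station yaw of about -3.5°. The tab's near face is at about (0.456, -0.227). Next I close the jaw and turn the tool.

Request:
jog_arm(steps=[{"wz":6.5,"jaw":255},{"wz":6.5,"jaw":255},{"wz":6.5,"jaw":255},{"wz":6.5,"jaw":255},{"jaw":255},{"jaw":255}], grip_force=40)

```text
invalid input
```

Request:
jog_arm(steps=[{"tx":1.8,"ty":-2.7},{"tx":1.8,"ty":-2.7},{"tx":1.8,"ty":-2.7},{"tx":1.8,"ty":-2.7},{"tx":1.8,"ty":-2.7},{"tx":1.8,"ty":-2.7},{"tx":1.8,"ty":-2.7},{"tx":1.8,"ty":-2.7},{"tx":1.8,"ty":-2.7},{"tx":1.8,"ty":-2.7}])

```text
invalid input
```

Request:
jog_arm(steps=[{},{}])

```text
invalid input
```

Request:
jog_arm(steps=[{"tx":0,"ty":0,"tz":0,"wx":0,"wy":0,"wz":6.5,"jaw":255},{"tx":0,"ty":0,"tz":0,"wx":0,"wy":0,"wz":6.5,"jaw":255},{"tx":0,"ty":0,"tz":0,"wx":0,"wy":0,"wz":6.5,"jaw":255},{"tx":0,"ty":0,"tz":0,"wx":0,"wy":0,"wz":6.5,"jaw":255}], grip_force=40)

```text
time_s: 0.43
tool_pos: [0.2019, -0.4844, 0.231]
eef_rot: [-3.141, 0.0, -0.065]
ft_force: [-1.0, 0.0, -0.4]
finger_gap: 0.0388
```

Request:
jog_arm(steps=[{"tx":1.8,"ty":-2.7,"tz":0,"wx":0,"wy":0,"wz":0,"jaw":255},{"tx":1.8,"ty":-2.7,"tz":0,"wx":0,"wy":0,"wz":0,"jaw":255},{"tx":1.8,"ty":-2.7,"tz":0,"wx":0,"wy":0,"wz":0,"jaw":255},{"tx":1.8,"ty":-2.7,"tz":0,"wx":0,"wy":0,"wz":0,"jaw":255},{"tx":1.8,"ty":-2.7,"tz":0,"wx":0,"wy":0,"wz":0,"jaw":255},{"tx":1.8,"ty":-2.7,"tz":0,"wx":0,"wy":0,"wz":0,"jaw":255},{"tx":1.8,"ty":-2.7,"tz":0,"wx":0,"wy":0,"wz":0,"jaw":255},{"tx":1.8,"ty":-2.7,"tz":0,"wx":0,"wy":0,"wz":0,"jaw":255},{"tx":1.8,"ty":-2.7,"tz":0,"wx":0,"wy":0,"wz":0,"jaw":255},{"tx":1.8,"ty":-2.7,"tz":0,"wx":0,"wy":0,"wz":0,"jaw":255}])

```text
time_s: 1.27
tool_pos: [0.3981, -0.2242, 0.2312]
eef_rot: [-3.141, 0.0, -0.059]
ft_force: [0.4, -0.9, -0.0]
finger_gap: -0.0002
```

Request:
jog_arm(steps=[{"tx":0,"ty":0,"tz":0,"wx":0,"wy":0,"wz":0,"jaw":255},{"tx":0,"ty":0,"tz":0,"wx":0,"wy":0,"wz":0,"jaw":255}])

```text
time_s: 1.43
tool_pos: [0.398, -0.2244, 0.2311]
eef_rot: [-3.141, 0.001, -0.056]
ft_force: [-0.2, -0.8, 0.3]
finger_gap: 0.0001
```

Request:
jog_arm(steps=[{"tx":0,"ty":0,"tz":3,"wx":0,"wy":0,"wz":0,"jaw":255},{"tx":0,"ty":0,"tz":3,"wx":0,"wy":0,"wz":0,"jaw":255},{"tx":0,"ty":0,"tz":3,"wx":0,"wy":0,"wz":0,"jaw":255},{"tx":0,"ty":0,"tz":3,"wx":0,"wy":0,"wz":0,"jaw":255},{"tx":0,"ty":0,"tz":3,"wx":0,"wy":0,"wz":0,"jaw":255},{"tx":0,"ty":0,"tz":2,"wx":0,"wy":0,"wz":0,"jaw":255},{"tx":0,"ty":0,"tz":1.8,"wx":0,"wy":0,"wz":0,"jaw":255},{"tx":0,"ty":0,"tz":0,"wx":0,"wy":0,"wz":0,"jaw":255},{"tx":0,"ty":0,"tz":0,"wx":0,"wy":0,"wz":0,"jaw":255}])

```text
time_s: 2.18
tool_pos: [0.3964, -0.226, 0.0429]
eef_rot: [-3.14, 0.002, -0.06]
ft_force: [-0.2, -0.6, 0.1]
finger_gap: 0.0001
```

Run:
```python
from h import *
i=imaging.grab_frame('scene');cv2.imwrite('pics/s1.png',cv2.resize(i[120:280,100:300],None,fx=3.5,fy=3.5,interpolation=cv2.INTER_CUBIC))
```

```text
(no output)
```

View pics/s1.png

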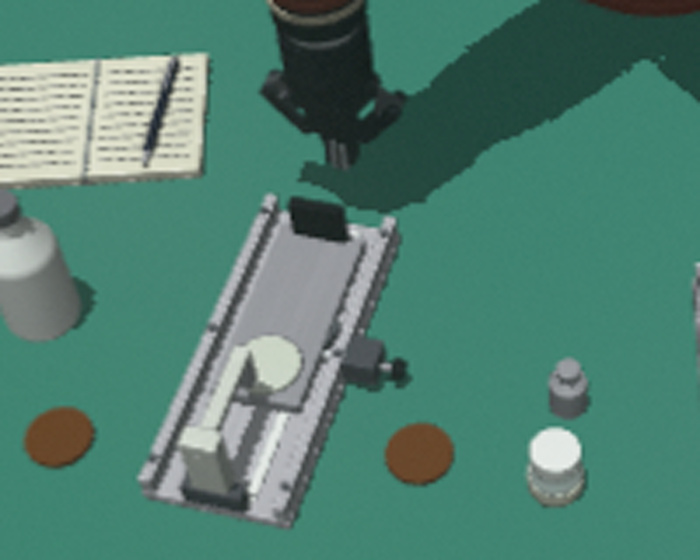

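The shut fingertips, crop (340,165), stand behind the tab, crop (318,220), and are lined up with it. The slide is untouched. I now approach and push, watching the force.

Request:
jog_arm(steps=[{"tx":1.5,"ty":0,"tz":0,"wx":0,"wy":0,"wz":0,"jaw":255},{"tx":1.5,"ty":0,"tz":0,"wx":0,"wy":0,"wz":0,"jaw":255},{"tx":1,"ty":0,"tz":0,"wx":0,"wy":0,"wz":0,"jaw":255},{"tx":0.5,"ty":0,"tz":0,"wx":0,"wy":0,"wz":0,"jaw":255},{"tx":0.5,"ty":0,"tz":0,"wx":0,"wy":0,"wz":0,"jaw":255}])

```text
time_s: 2.65
tool_pos: [0.4481, -0.229, 0.044]
eef_rot: [3.141, -0.001, -0.059]
ft_force: [0.2, -0.8, -0.1]
finger_gap: 0.0001
```

Request:
jog_arm(steps=[{"tx":0.5,"ty":0,"tz":0,"wx":0,"wy":0,"wz":0,"jaw":255},{"tx":0.5,"ty":0,"tz":0,"wx":0,"wy":0,"wz":0,"jaw":255}])

```text
time_s: 2.82
tool_pos: [0.4561, -0.2292, 0.0434]
eef_rot: [3.141, 0.003, -0.059]
ft_force: [-8.8, -2.2, 6.7]
finger_gap: -0.0001
```

Request:
jog_arm(steps=[{"tx":0.5,"ty":0,"tz":0,"wx":0,"wy":0,"wz":0,"jaw":255},{"tx":0.5,"ty":0,"tz":0,"wx":0,"wy":0,"wz":0,"jaw":255},{"tx":0.5,"ty":0,"tz":0,"wx":0,"wy":0,"wz":0,"jaw":255},{"tx":0.5,"ty":0,"tz":0,"wx":0,"wy":0,"wz":0,"jaw":255}])

```text
time_s: 3.15
tool_pos: [0.475, -0.2304, 0.0433]
eef_rot: [3.141, 0.005, -0.06]
ft_force: [-8.5, -2.5, 7.1]
finger_gap: 0.0002
```

Request:
jog_arm(steps=[{"tx":0.5,"ty":0,"tz":0,"wx":0,"wy":0,"wz":0,"jaw":255},{"tx":0.5,"ty":0,"tz":0,"wx":0,"wy":0,"wz":0,"jaw":255},{"tx":0.5,"ty":0,"tz":0,"wx":0,"wy":0,"wz":0,"jaw":255},{"tx":0.5,"ty":0,"tz":0,"wx":0,"wy":0,"wz":0,"jaw":255},{"tx":0.5,"ty":0,"tz":0,"wx":0,"wy":0,"wz":0,"jaw":255}])

```text
time_s: 3.57
tool_pos: [0.5004, -0.232, 0.0432]
eef_rot: [3.141, 0.004, -0.06]
ft_force: [-9.3, -2.0, 5.8]
finger_gap: 0.0003
```

Request:
jog_arm(steps=[{"tx":0.3,"ty":0,"tz":0,"wx":0,"wy":0,"wz":0,"jaw":255},{"tx":0.3,"ty":0,"tz":0,"wx":0,"wy":0,"wz":0,"jaw":255}])

```text
time_s: 3.73
tool_pos: [0.5064, -0.2324, 0.0432]
eef_rot: [3.141, 0.004, -0.06]
ft_force: [-8.3, -2.6, 6.3]
finger_gap: -0.0001
```

Not at the stop yet, so I continue in small steps until the force rises.

Request:
jog_arm(steps=[{"tx":0.2,"ty":0,"tz":0,"wx":0,"wy":0,"wz":0,"jaw":255},{"tx":0.2,"ty":0,"tz":0,"wx":0,"wy":0,"wz":0,"jaw":255}])

```text
time_s: 3.9
tool_pos: [0.5103, -0.2326, 0.0432]
eef_rot: [3.141, 0.004, -0.06]
ft_force: [-11.0, -2.2, 7.6]
finger_gap: 0.0002
```

Run:
```python
from h import *
i=imaging.grab_frame('scene');cv2.imwrite('pics/s2.png',cv2.resize(i[120:280,100:300],None,fx=3.5,fy=3.5,interpolation=cv2.INTER_CUBIC))
```

```text
(no output)
```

View pics/s2.png

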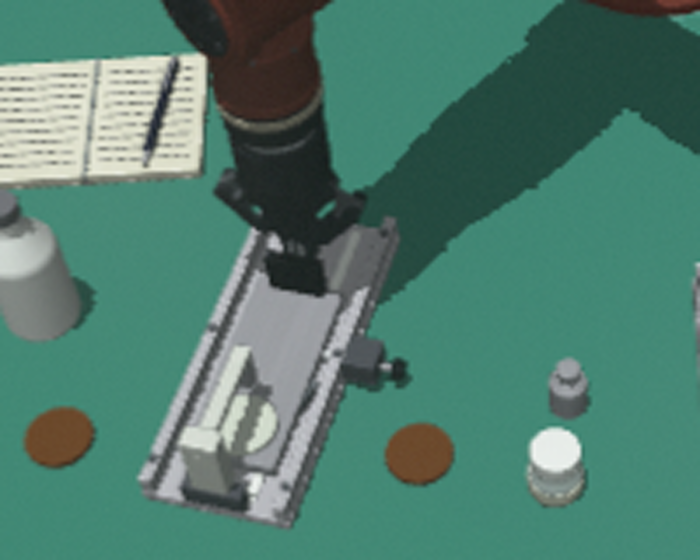

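The slide is far in: the tab is now at crop (296,272) and the disc is under the arm at (247,422). I push the last millimetres, looking for the force rise at the stop.

Request:
jog_arm(steps=[{"tx":0.2,"ty":0,"tz":0,"wx":0,"wy":0,"wz":0,"jaw":255},{"tx":0,"ty":0,"tz":0,"wx":0,"wy":0,"wz":0,"jaw":255}])

```text
time_s: 4.12
tool_pos: [0.5103, -0.2326, 0.0431]
eef_rot: [3.141, 0.008, -0.06]
ft_force: [-16.5, -2.8, 11.8]
finger_gap: -0.0003
```

Request:
jog_arm(steps=[{"tx":0.2,"ty":0,"tz":0,"wx":0,"wy":0,"wz":0,"jaw":255},{"tx":0,"ty":0,"tz":0,"wx":0,"wy":0,"wz":0,"jaw":255}])

```text
time_s: 4.28
tool_pos: [0.5103, -0.2325, 0.043]
eef_rot: [3.141, 0.011, -0.061]
ft_force: [-24.7, -2.9, 18.9]
finger_gap: -0.0004
```

The far stop is reached: position stays at 0.5103 while force rises to 25 N. I back off gently so the slide follows down to the pin.

Request:
jog_arm(steps=[{"tx":-0.5,"ty":0,"tz":0,"wx":0,"wy":0,"wz":0,"jaw":255},{"tx":-0.5,"ty":0,"tz":0,"wx":0,"wy":0,"wz":0,"jaw":255},{"tx":-0.5,"ty":0,"tz":0,"wx":0,"wy":0,"wz":0,"jaw":255},{"tx":-0.5,"ty":0,"tz":0,"wx":0,"wy":0,"wz":0,"jaw":255},{"tx":-0.5,"ty":0,"tz":0,"wx":0,"wy":0,"wz":0,"jaw":255},{"tx":-0.5,"ty":0,"tz":0,"wx":0,"wy":0,"wz":0,"jaw":255},{"tx":-0.5,"ty":0,"tz":0,"wx":0,"wy":0,"wz":0,"jaw":255},{"tx":-1,"ty":0,"tz":0,"wx":0,"wy":0,"wz":0,"jaw":255}])

```text
time_s: 4.95
tool_pos: [0.4718, -0.2302, 0.0435]
eef_rot: [3.141, -0.001, -0.059]
ft_force: [0.3, 0.2, -0.3]
finger_gap: -0.0002
```

Request:
jog_arm(steps=[{"tx":-2,"ty":0,"tz":0,"wx":0,"wy":0,"wz":0,"jaw":255},{"tx":-2,"ty":0,"tz":0,"wx":0,"wy":0,"wz":0,"jaw":255},{"tx":-2,"ty":0,"tz":0,"wx":0,"wy":0,"wz":0,"jaw":255},{"tx":-1,"ty":0,"tz":0,"wx":0,"wy":0,"wz":0,"jaw":255},{"tx":0,"ty":0,"tz":0,"wx":0,"wy":0,"wz":0,"jaw":255},{"tx":0,"ty":0,"tz":0,"wx":0,"wy":0,"wz":0,"jaw":255}])

```text
time_s: 5.45
tool_pos: [0.4021, -0.2264, 0.0437]
eef_rot: [3.141, -0.001, -0.06]
ft_force: [-0.1, -1.0, 0.6]
finger_gap: 0.0002
```

Run:
```python
from h import *
i=imaging.grab_frame('scene');cv2.imwrite('pics/s3f.png',i);cv2.imwrite('pics/s3.png',cv2.resize(i[120:290,100:370],None,fx=2.9,fy=3.5,interpolation=cv2.INTER_CUBIC))
```

```text
(no output)
```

View pics/s3.png

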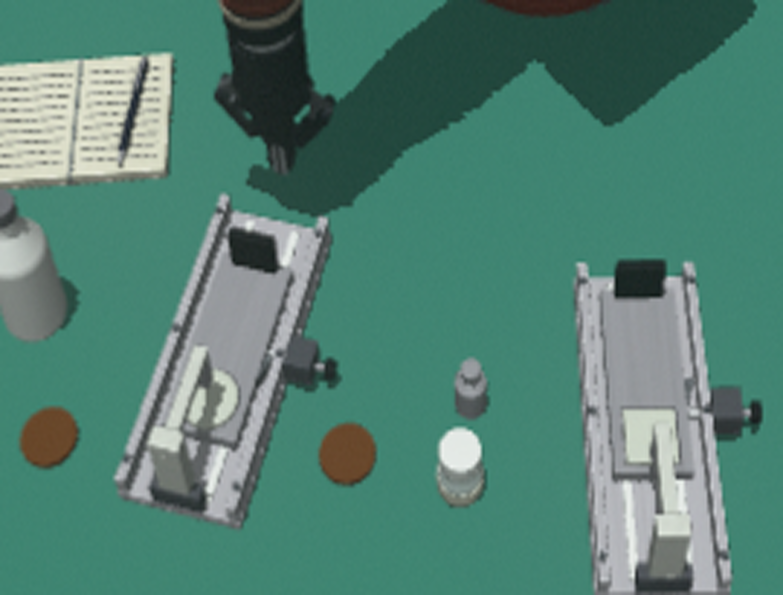

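The slide stands at the middle: its tab is at crop (253,250), the disc is seated, the other slide is still out, and the fingers are clear. One numeric check of the travel, then I hand in if it is good.

Run:
```python
from h import *
from cell import ticket,sense
P=[]
for f in('scene0','s3f'):
    m=(cv2.imread(f'pics/{f}.png')[174:200,178:210].max(2)<50).astype(np.uint8)
    N,l,st,ce=cv2.connectedComponentsWithStats(m);k=1+st[1:,4].argmax()
    P.append(plane('scene',ce[k]+[178,174],.05)); print(st[k],P[-1])
t=np.linalg.norm((P[1]-P[0])[:2]);print('travel',t,sense()['ft_force'])
if .029<t<.041: ticket.sign_off();print('signed')
```

```text
[  5   3  16  12 143] [ 0.46932207 -0.22828368  0.05      ]
[  1  12  16  12 140] [ 0.50430363 -0.2305086   0.05      ]
travel 0.035052248686388496 [-0.2817782  -0.32739088 -0.00152172]
the job is handed in; nothing more can be done
signed
```

The round sample's slide went all the way in to its far stop, and the spring brought it back onto the stop pin. I pushed its thumb tab with the shut fingertips, then backed off gently. The job is handed in.

- **Far stop:** the fingers stopped moving forward at x = 0.510 m while the push force rose to about 25 N.
- **Held by the pin:** the camera puts the slide 35.1 mm in, against the 35 mm expected.
- **Let go:** the fingers stand about 8 cm clear of the tab, and the wrist force is below 0.5 N.
- **Rest of the bench:** the last picture shows both samples in their pockets and the square slide still fully out. The bystanders it shows look unmoved; that crop leaves out the loupe and the dish, and I measured none of them.

No check failed or disagreed. While pushing there was also an upward force of 6–7 N on the fingers, rising to 19 N at the stop. I took it as friction on the tab. My first three move calls were refused as invalid because each row needs all its fields. They moved nothing.

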